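Shut and clamp the dough container

TASK

Close up the dough rising container using only your fingertips: first gently push its lid down, without slamming it, until it is fully shut, then flip the levers of both toggle clamps on its near side over towards the lid, in either order, so that each snaps into its clamped position. Do not lift the lid any further, and do not lift or shift any of the loose things standing around it.

Things in the scene. Friction and masses are not known exactly. Their poses are not given: they have to be found in the camera images.
- box: grey plastic dough rising container, 200 (x) by 260 (y) by 110 mm high, screwed to the shelf, immovable. Origin: centre of its underside; x points from the near wall (with the two clamps) to the far wall (with the lid hinge), y left along the near wall, z up. The clamp brackets stand out 52 mm from the near wall
- lid (a joint): white plastic lid, 208 x 268 x 8 mm, hinged on the far wall's top about the container's y at (100, 0, 110) mm in the container's frame. 0 rad = shut on the rim (its top 118 mm above the shelf); grows as the near edge rises; starts at 0.4 to 0.75. Stiff hinge: it stays where it is left and goes down under 1 to 3 N
- lid_mid (a point): point on the lid's top face, on its middle line, 120 mm from the hinge axis and 84 mm from its near edge; with the lid shut it is at (-20, 0, 118) mm in the container's frame
- clamp_left (a joint): lever of the left toggle clamp, turning about the container's y at (-135, +80, 132) mm in its frame. 0 rad = open: leans 0.6 rad from upright to -x, away from the lid, its 48 mm hold-down arm up; 1.2 = clamped: leans 0.6 to +x, over the lid, arm down on it. A spring drives it to the nearer end; about 2 N at the grip starts it, past upright (0.6) it snaps over. Starts open
- clamp_left_tip (a point): centre of the top end of the left clamp's lever, 90 mm from its turning axis; the upper 52 mm of the lever is a round black grip of 18 mm diameter. 206 mm above the shelf at either end of the throw, 222 mm when upright
- clamp_right (a joint): lever of the right toggle clamp, turning about the container's y at (-135, -80, 132) mm in its frame. 0 rad = open: leans 0.6 rad from upright to -x, away from the lid, its 48 mm hold-down arm up; 1.2 = clamped: leans 0.6 to +x, over the lid, arm down on it. A spring drives it to the nearer end; about 2 N at the grip starts it, past upright (0.6) it snaps over. Starts open
- clamp_right_tip (a point): centre of the top end of the right clamp's lever, 90 mm from its turning axis; the upper 52 mm of the lever is a round black grip of 18 mm diameter. 206 mm above the shelf at either end of the throw, 222 mm when upright
- jar_large: large closed glass jar with steel cap, 90 mm across, 150 mm high, standing loose to the left of the container. Origin: centre of its underside
- jar_small: smaller closed glass jar with steel cap, 70 mm across, 100 mm high, standing loose to the right of the container. Origin: centre of its underside
- thermometer: steel stick thermometer lying loose across the front of the container, about 175 mm long and 12 mm high. Origin: on its underside
- stone: terracotta warming stone, 80 x 80 x 24 mm, loose, in front and to the left. Origin: centre of its underside
- scraper: flat bamboo scraper, 145 x 90 x 9 mm, lying loose, in front and to the right. Origin: on its underside
- cup: small open steel measuring cup, 70 mm across, 55 mm high, standing loose at the left near corner of the container. Origin: centre of its underside

How it is judged:
By the outcome, as a careful person would: the job done as asked, in the order asked, and still so for the second after the job is handed in, with the robot touching nothing.
It also fails if it takes over 48 s, if anything falls off the work surface, if the arm or the gripper's body presses on something with over 40 N, if the wrist force passes 120 N, or if a joint passes its speed limit or range.

ROBOT

A 6-joint arm with a two-finger parallel gripper is mounted at the origin on the work surface. World frame = base frame: x ahead of the robot, y to its left, z up, the work surface at z = 0. Lengths are in m, angles in degrees, forces in N, time in s.
With the tool pointing down it reaches from about 0.375 to 0.9 m from the base axis. Payload 3.1 kg.
Tool frame: the origin (TCP) lies at the very end of the fingers, on their centre line; the grasp point (between the pads) lies 19 mm behind it; z points along the fingers, y is the line along which they close (so a half turn about z gives the same grasp; the last joint's range is limited). The gripper opens to 87 mm and grips with 3 to 60 N. Pads are 19 mm wide; open, the fingers measure 117 mm over their backs; the gripper's body (75 mm by 190 mm) begins 51 mm behind the grasp point.
Start: joints at [-87.29, 30.224, 82.088, -0, 67.689, -10.227], TCP at [0.14, -0.609, 0.223] pointing down, gripper open.
Joint ranges: [-176.69, 176.69], [-43.24, 126.21], [12.49, 139.97], [-82, 262], [0, 151.66], [-163.58, 163.58]. Speed limits (degrees/s): [159.86, 159.86, 180, 180, 180, 180].

INTERFACE

Orientations are given as a 3x3 rotation matrix whose columns are the frame's x, y, z axes.
In Python, from rig import readout, cams, bot gives the robot as it stands.
- The arm moves only by the shell command python3 -m inch 'ROWS'. ROWS is JSON, a list of rows, each a list of 5 numbers: the shift along the world's x, y, z in cm, then the turn about the world's z in degrees, then the finger opening in cm, from 0 to 8.7. In form: [[dx, dy, dz, twist, fingers], ...]. A call has 1 to 10 rows; each row is the pose to reach, as a shift and turn from the pose commanded when the call began; what a row does not reach only later rows make up. A row lasts 1/12 s, in which the tool goes at most 41.7 mm and 7.16 degrees, less where a joint would pass 70% of its speed; a pose out of reach is approached as far as the arm can. A call with a gripper value outside its range is refused whole. The fingers move at their own pace and stop on an object; the grip force is fixed at half the most. Time passes only in rows, so rows that repeat a pose let the fingers close. It gives the time, the measured TCP pose, the force, the opening and the grip force at its end, in the units of the state.
- readout.read_state(): the state, without advancing time (a new reading comes with each control period).
- cams.capture(name): name is "scene" or "top" or "wrist"; returns a dict with "image" (384x512x3 uint8, blue, green, red), "intrinsics" (3x3 intrinsics, pixels), "k1" (the pictures are not rectified: a ray, as slopes to the right and down, at radius r is drawn at 1 + k1 r^2 times it, then the intrinsics apply), "xyz" and "rotation" of the camera in the world; the wrist camera has in their place "tool_from_camera" (4x4, takes a point from camera to tool coordinates, whose origin is the TCP and whose axes are the flange's). Camera axes: x right, y down, z forward; pixel columns grow to the right and rows downward; lengths in m; the calibration is good to about 2 mm. A picture is of the moment at which its call begins: read the wrist's pose just before it. There is no depth.
- bot.hand_in(): hands the job in; it is judged then, once.
The state is a dict: "time_s": time; "joint_positions": joint angles; "qvel": joint speeds; "tau": joint torques, N m; "position": TCP position; "tcp_rot": TCP orientation; "force": force on the tool from outside, world axes, zero at the start; "moment": the same for the moment, N m; "opening": opening from 0.0 (shut) to 1.0 (fully open); "grasp_force": force on a finger pad.
Only numpy, scipy, OpenCV 4.12 (cv2) and the standard library are available. Lean on these libraries where they do the work, as an engineer would, in place of code of your own. Each camera call takes 0.05 s, during which the arm holds its last target. There are 200 camera calls.

## Working session

There is one attempt and no reset: what is moved stays moved. The work goes in short steps, Python scripts to look and compute and a shell command to move; the robot and the scene stay as the last step left them, time stands still between calls to the robot, and variables do not carry over. Pictures are saved under pics/ and viewed, at most 10 in all, crops included, and the job is handed in when it is done.

```bash
mkdir -p pics; python3 - <<'E'
from rig import readout,cams,bot
import cv2,pickle
s=readout.read_state();print(s['time_s'],s['position'],s['tcp_rot'],s['opening'])
d={}
for n in("scene","top"):
    c=cams.capture(n);d[n]=c;cv2.imwrite(f"pics/{n}1.png",c['image']);print(n,c['intrinsics'],c['k1'],c['xyz'],c['rotation'])
pickle.dump(d,open('cap.pkl','wb'))
E
```

```text
0.0 [ 0.13992757 -0.60838072  0.22158472] [[ 9.74615473e-01  2.23885397e-01 -9.10973969e-05]
 [ 2.23885075e-01 -9.74613202e-01  2.14008125e-03]
 [ 3.90348214e-04 -2.10615164e-03 -9.99997706e-01]] 1.0055461078268364
scene [[445.3289663    0.         255.23668859]
 [  0.         445.3289663  189.39710797]
 [  0.           0.           1.        ]] -0.1728137609998294 [ 1.04550213 -0.24384655  0.99541143] [[ 0.51775926  0.74138474 -0.42693561]
 [ 0.85551287 -0.44587256  0.26324016]
 [ 0.00480336 -0.50154394 -0.86511884]]
top [[348.66809525   0.         252.91227866]
 [  0.         348.66809525 187.41855316]
 [  0.           0.           1.        ]] 0.02707070112320431 [0.38900188 0.03417196 1.10977501] [[-1.13237330e-01 -9.66521596e-01  2.30246199e-01]
 [-9.93567963e-01  1.10131291e-01 -2.63401185e-02]
 [ 1.00982229e-04 -2.31747932e-01 -9.72775866e-01]]
```

View pics/scene1.png

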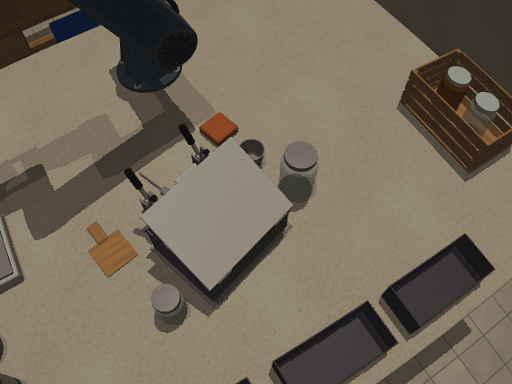

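View pics/top1.png

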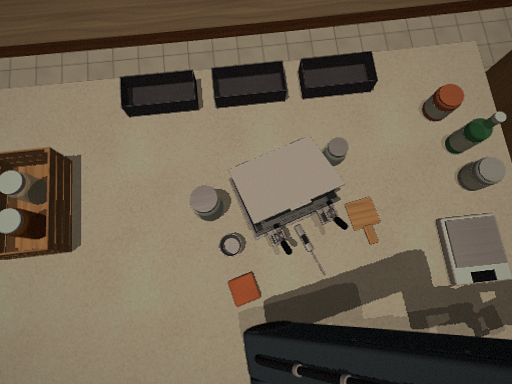

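The scene camera looks from the far side: lever tips are near (184,128) left and (129,172) right. In the top view they are near (288,250) and (344,226), and the lid is the pale quad. Next I'll get a zoomed composite and a lid contour.

```bash
cat > h.py <<'E'
import numpy as np,cv2,pickle
def ray(c,p):
    K=c['intrinsics'];k=np.array([c['k1'],0,0,0,0.])
    u=cv2.undistortPoints(np.array([[p]],float),K,k)[0,0]
    d=np.array(c['rotation'])@np.array([u[0],u[1],1]);return np.array(c['xyz']),d/np.linalg.norm(d)
def plane(c,p,z):
    o,d=ray(c,p);return o+d*(z-o[2])/d[2]
def tri(c1,p1,c2,p2):
    o1,d1=ray(c1,p1);o2,d2=ray(c2,p2)
    t=np.linalg.lstsq(np.c_[d1,-d2],o2-o1,rcond=None)[0]
    a=o1+d1*t[0];b=o2+d2*t[1];return (a+b)/2,np.linalg.norm(a-b)
E
python3 - <<'E'
from h import *
d=pickle.load(open('cap.pkl','rb'))
rois={'scene':(105,105,200,200),'top':(185,125,200,165)}
out=[]
for n,(x,y,w,h) in rois.items():
    im=d[n]['image'];hsv=cv2.cvtColor(im,cv2.COLOR_BGR2HSV)
    seed=(215,205) if n=='scene' else (285,185)
    print(n,'hsv lid',hsv[seed[1],seed[0]],'table',hsv[280,60] if n=='scene' else hsv[150,150])
    m=((abs(hsv[...,1].astype(int)-hsv[seed[1],seed[0],1])<14)&(abs(hsv[...,2].astype(int)-hsv[seed[1],seed[0],2])<22)).astype(np.uint8)
    m=cv2.morphologyEx(m,cv2.MORPH_OPEN,np.ones((3,3)))
    nl,lab=cv2.connectedComponents(m);mm=(lab==lab[seed[1],seed[0]]).astype(np.uint8)
    cs,_=cv2.findContours(mm,0,2);c=max(cs,key=cv2.contourArea)
    a=cv2.approxPolyDP(cv2.convexHull(c),6,True)[:,0];print(cv2.contourArea(c),a.tolist())
    crop=cv2.resize(im[y:y+h,x:x+w],None,fx=3,fy=3,interpolation=cv2.INTER_CUBIC)
    for q in a: cv2.circle(crop,(int((q[0]-x+.5)*3),int((q[1]-y+.5)*3)),4,(0,0,255),1)
    cv2.imwrite(f'pics/{n}_crop.png',crop)
E
```

```text
scene hsv lid [ 21  33 146] table [ 19  61 143]
11596.0 [[232, 138], [291, 206], [208, 288], [141, 215], [186, 169]]
top hsv lid [ 16  49 155] table [ 21  63 153]
5464.5 [[311, 138], [343, 183], [253, 221], [229, 170], [267, 132]]
```

View pics/scene_crop.png

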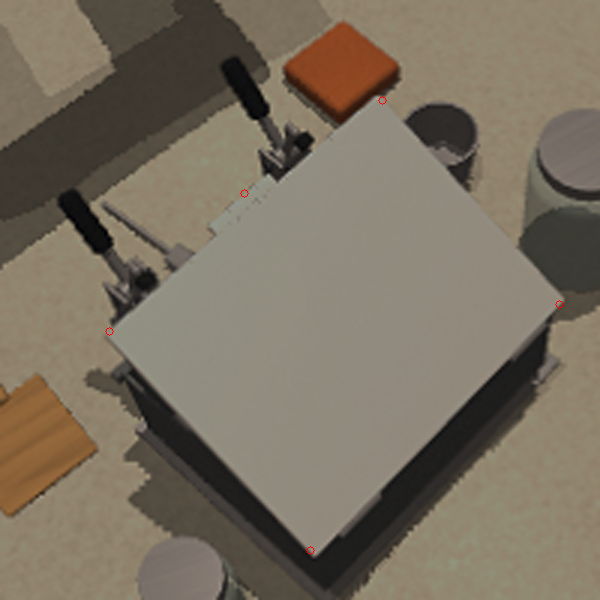

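View pics/top_crop.png

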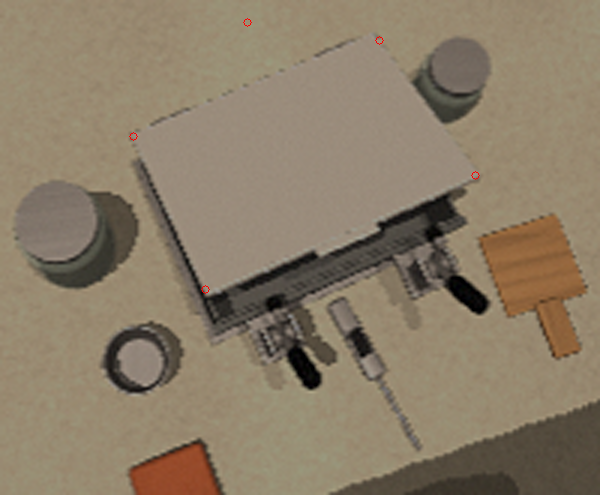

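Composite crops: lid corners NL/NR/FR/FL are at scene crop (382,98), (108,333), (312,557), (565,300) and top crop (208,298), (479,178), (378,35), (135,132). Grip ends are at scene crop (232,66), (70,199) and top crop (311,379), (479,305).

```bash
python3 - <<'E'
from h import *
d=pickle.load(open('cap.pkl','rb'));S,T=d['scene'],d['top']
s=lambda p:(p[0]/3-.5+1/6+105,p[1]/3-.5+1/6+105)
t=lambda p:(p[0]/3-.5+1/6+185,p[1]/3-.5+1/6+125)
P={}
for n,a,b in[('NL',(382,98),(208,298)),('NR',(108,333),(479,178)),('FR',(312,557),(378,35)),('FL',(565,300),(135,132)),('tipL',(232,66),(311,379)),('tipR',(70,199),(479,305))]:
    P[n],e=tri(S,s(a),T,t(b));print(n,P[n].round(4),round(e,4))
D=lambda a,b:np.linalg.norm(P[a]-P[b]).round(4)
print(D('NL','NR'),D('FL','FR'),D('NL','FL'),D('NR','FR'),D('tipL','tipR'))
yv=(P['NL']-P['NR']+P['FL']-P['FR']+P['tipL']-P['tipR'])[:2];yaw=np.degrees(np.arctan2(-yv[0],yv[1]));print('yaw',yaw)
c,q=np.cos(np.radians(yaw)),np.sin(np.radians(yaw));R=np.array([[c,-q],[q,c]])
# tips at x=-135-90*sin.6=-185.8, y=+-80 ; hinge edge
ctr=(P['tipL']+P['tipR'])[:2]/2-R@[-.1858,0];print('centre by tips',ctr)
fm=(P['FL']+P['FR'])/2;nm=(P['NL']+P['NR'])/2;v=nm-fm
print('lid ang',np.arctan2(v[2],np.hypot(*v[:2])),'by far edge',fm[:2]-R@[.1,0])
for n,a in[('jarS',(180,575)),('jarL',(585,150))]:print(n,plane(S,s(a),.1 if n=='jarS' else .15))
for n,a,z in[('jarS',(459,66),.1),('jarL',(57,220),.15),('cup',(140,358),.055),('th1',(420,448),.01),('th0',(342,305),.01)]:
    p=plane(T,t(a),z);print(n,p,(R.T@(p[:2]-ctr)).round(3))
import numpy as np
for n in P: print(n,(R.T@(P[n][:2]-ctr)).round(4))
E
```

```text
NL [0.5082 0.0211 0.1963] 0.0072
NR [ 0.5862 -0.2332  0.2013] 0.0035
FR [ 0.7642 -0.1828  0.1141] 0.0052
FL [0.6893 0.0719 0.1192] 0.0059
tipL [ 0.4277 -0.0605  0.2018] 0.0025
tipR [ 0.474  -0.2135  0.202 ] 0.003
0.266 0.2655 0.2033 0.2046 0.1598
yaw 16.758835587664148
centre by tips [ 0.62876091 -0.08340559]
lid ang 0.41496475331922006 by far edge [ 0.63100227 -0.08428271]
jarS [ 0.72591151 -0.2645798   0.1       ]
jarL [0.60189331 0.14915153 0.15      ]
jarS [ 0.72589213 -0.26504014  0.1       ] [ 0.041 -0.202]
jarL [0.60147951 0.14902523 0.15      ] [0.041 0.23 ]
cup [0.47307252 0.08945882 0.055     ] [-0.099  0.21 ]
th1 [ 0.35448707 -0.18251752  0.01      ] [-0.291 -0.016]
th0 [ 0.50751545 -0.12478644  0.01      ] [-0.128 -0.005]
NL [-0.0853  0.1348]
NR [-0.084  -0.1312]
FR [ 0.1011 -0.1342]
FL [0.1027 0.1312]
tipL [-0.1859  0.0799]
tipR [-0.1857 -0.0799]
```

Everything agrees with the given sizes: yaw is 16.8°, centre (0.630, -0.084), lid angle about 0.41. I'll move above the lid with the fingers closed.

```bash
python3 -m inch '[[0,0,4,0,0],[0,0,8,0,0],[3,3.5,8,1,0],[6,7,8,1,0],[9,10.5,8,2,0],[12,14,8,2,0],[15,17.5,8,3,0],[18,21,8,3,0],[21,24.5,8,4,0],[22,25.5,8,4,0]]'; python3 -m inch '[[3,3.5,0,0,0],[6,7,0,0,0],[9,10.5,0,0,0],[12,14,0,0,0],[15,17.5,0,0,0],[18,21,0,0,0],[21,24.5,0,0,0],[22.2,25.5,0,0,0],[22.2,25.5,-4,0,0],[22.2,25.5,-4,0,0]]'
```

```text
time_s: 0.93
position: [0.3583, -0.3546, 0.3023]
tcp_rot: [[0.957, 0.291, -0.0], [0.291, -0.957, 0.001], [-0.0, -0.001, -1.0]]
force: [0.5, -0.6, 0.4]
opening: 0.322
grasp_force: 0.0
time_s: 1.77
position: [0.5775, -0.0978, 0.2566]
tcp_rot: [[0.955, 0.296, -0.01], [0.296, -0.955, 0.004], [-0.009, -0.007, -1.0]]
force: [-2.0, 0.5, -0.8]
opening: 0.009
grasp_force: 0.0
```

```bash
python3 -m inch '[[0,0,-2,0,0],[0,0,-4,0,0],[0,0,-5,0,0],[0,0,-6,0,0],[0,0,-6.4,0,0],[0,0,-6.8,0,0],[0,0,-7.2,0,0],[0,0,-7.6,0,0],[0,0,-8,0,0],[0,0,-8.4,0,0]]'; python3 -m inch '[[0,0,-0.4,0,0],[0,0,-0.8,0,0],[0,0,-1.2,0,0],[0,0,-1.6,0,0],[0,0,-2,0,0],[0,0,-2.4,0,0],[0,0,-2.8,0,0],[0,0,-3.2,0,0],[0,0,-3.6,0,0],[0,0,-4,0,0]]'
```

```text
time_s: 2.6
position: [0.58, -0.1019, 0.1789]
tcp_rot: [[0.957, 0.291, 0.001], [0.291, -0.957, -0.001], [0.001, 0.001, -1.0]]
force: [-0.7, 0.4, 1.1]
opening: 0.005
grasp_force: 0.6
time_s: 3.43
position: [0.5795, -0.1017, 0.1381]
tcp_rot: [[0.957, 0.291, -0.0], [0.291, -0.957, 0.0], [-0.0, -0.0, -1.0]]
force: [-1.2, 0.0, 1.0]
opening: 0.008
grasp_force: 0.6
```

```bash
python3 -m inch '[[0,0,-0.3,0,0],[0,0,-0.6,0,0],[0,0,-0.9,0,0],[0,0,-1.2,0,0],[0,0,-1.5,0,0],[0,0,-1.7,0,0],[0,0,-1.9,0,0],[0,0,-2.0,0,0],[0,0,-2.1,0,0],[0,0,-2.1,0,0]]'; python3 -m inch '[[0,0,-0.1,0,0],[0,0,-0.2,0,0],[0,0,-0.2,0,0]]'
```

```text
time_s: 4.27
position: [0.5796, -0.1017, 0.1184]
tcp_rot: [[0.957, 0.291, -0.0], [0.291, -0.957, -0.0], [-0.0, 0.0, -1.0]]
force: [-1.6, 0.2, 5.9]
opening: 0.005
grasp_force: 3.0
time_s: 4.52
position: [0.5796, -0.1017, 0.1182]
tcp_rot: [[0.957, 0.292, 0.001], [0.292, -0.957, -0.001], [0.0, 0.001, -1.0]]
force: [-6.1, 1.0, 16.4]
opening: 0.002
grasp_force: 8.2
```

Firm contact at z = 0.118 means the lid is shut. Lift and go behind the left lever.

```bash
python3 -m inch '[[0,0,2,0,0],[0,0,6,0,0],[0,0,10,0,0],[0,0,14,0,0],[0,0,18,0,0],[-4,0.7,18.4,0,0],[-8,1.3,18.4,0,0],[-12,2,18.4,0,0],[-16,2.5,18.4,0,0],[-18.8,2.9,18.4,0,0]]'; python3 -m inch '[[0,0,0,0,0],[0,0,-3,0,0],[0,0,-6,0,0],[0,0,-6,0,0]]'; python3 - <<'E'
from rig import cams
from h import *
d={}
for n in("scene","top"): d[n]=cams.capture(n)
a=d['scene']['image'][95:305,95:305];b=d['top']['image'][120:290,180:390]
pickle.dump(d,open('cap2.pkl','wb'))
a=cv2.resize(a,(390,390));b=cv2.resize(b,(410,332));o=np.zeros((390,800,3),np.uint8);o[:,:390]=a;o[:332,390:]=b
cv2.imwrite('pics/c2.png',o)
E
```

```text
time_s: 5.35
position: [0.388, -0.0712, 0.2992]
tcp_rot: [[0.956, 0.292, -0.002], [0.292, -0.956, 0.001], [-0.001, -0.001, -1.0]]
force: [0.7, 0.7, -0.1]
opening: 0.002
grasp_force: 0.0
time_s: 5.68
position: [0.3891, -0.0714, 0.2363]
tcp_rot: [[0.957, 0.291, -0.007], [0.291, -0.957, 0.004], [-0.006, -0.006, -1.0]]
force: [0.2, -0.2, -0.7]
opening: 0.006
grasp_force: 0.0
```

View pics/c2.png

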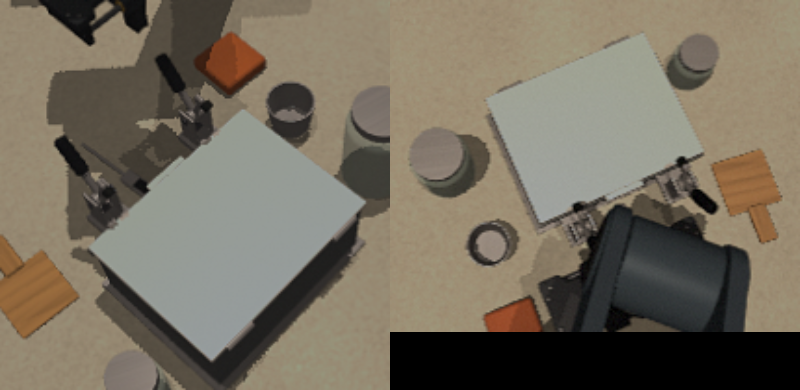

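The lid is shut and both levers are open (scene half: tips at (165,62) and (65,143)). The gripper shows farther away than I expected, so I'll project the TCP to check.

```bash
python3 - <<'E'
from h import *
from rig import readout
d=pickle.load(open('cap2.pkl','rb'));st=readout.read_state();p=np.array(st['position']);print(p)
for n,(x,y,f) in {'scene':(95,95,390/210),'top':(180,120,410/210)}.items():
    c=d[n];R=np.array(c['rotation']).T
    for q in (p,p+[0,0,.07],[.4277,-.0605,.202]):
        u=cv2.projectPoints(np.array([q]),cv2.Rodrigues(R)[0],-R@c['xyz'],c['intrinsics'],np.array([c['k1'],0,0,0]))[0].ravel()
        print(n,u,(u-[x,y])*f)
a=d['scene']['image'][20:180,90:290];cv2.imwrite('pics/c3.png',cv2.resize(a,(800,640)[:2])[:600])
E
```

```text
[ 0.3918443  -0.0726303   0.23938697]
scene [167.33898009 107.70917198] [134.34382016  23.60274796]
scene [162.13531733  85.98392064] [124.67987503 -16.74414739]
scene [181.44422588 126.65433456] [160.53927664  58.78662133]
top [296.33933215 264.32646159] [227.1386961  281.78023454]
top [300.12638178 263.78227148] [234.53245967 280.71776813]
top [287.87543416 250.8538579 ] [210.61394289 255.4765797 ]
```

View pics/c3.png

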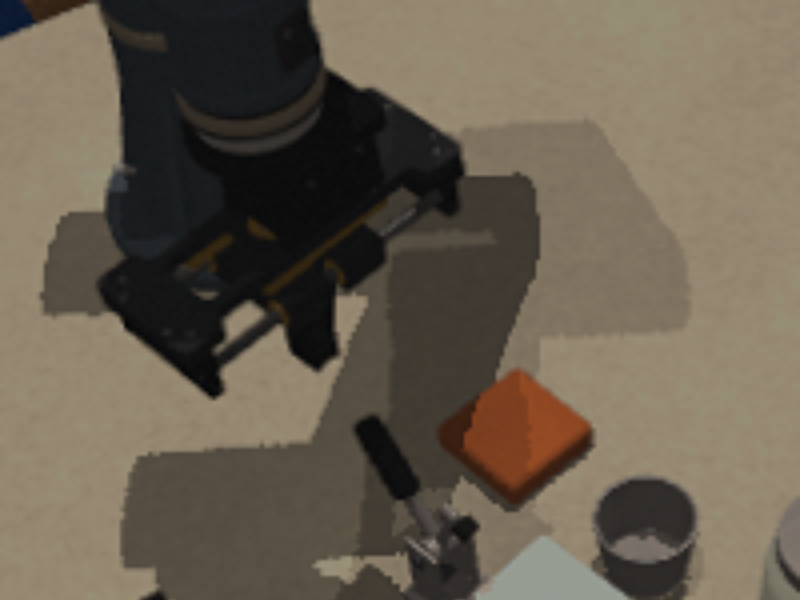

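The fingertips at (315,360) sit just behind the left lever tip at (370,425), as computed. Go down, then push along the container's +x.

```bash
python3 -m inch '[[0,0,-2,0,0],[0,0,-4,0,0],[0,0,-5.2,0,0],[0.9,0.3,-5.2,0,0],[1.6,0.5,-5.2,0,0],[2.2,0.7,-5.2,0,0],[2.8,0.8,-5.2,0,0],[3.3,1,-5.2,0,0],[3.8,1.15,-5.2,0,0],[4.3,1.3,-5.2,0,0]]'; python3 -m inch '[[0.5,0.15,0,0,0],[1,0.3,0,0,0],[1.5,0.45,0,0,0],[2,0.6,0,0,0],[2.5,0.75,0,0,0],[2.9,0.9,0,0,0],[3.3,1,0,0,0],[3.7,1.1,0,0,0]]'
```

```text
time_s: 6.62
position: [0.4363, -0.0596, 0.1884]
tcp_rot: [[0.957, 0.292, 0.003], [0.292, -0.957, -0.001], [0.002, 0.002, -1.0]]
force: [-1.2, -0.2, 1.7]
opening: 0.007
grasp_force: 0.7
time_s: 7.28
position: [0.4721, -0.0486, 0.1875]
tcp_rot: [[0.957, 0.291, 0.0], [0.291, -0.957, 0.0], [0.0, 0.0, -1.0]]
force: [1.1, -0.0, 0.1]
opening: 0.007
grasp_force: 0.0
```

```bash
python3 -m inch '[[0,0,4,0,0],[0,0,7.5,0,0],[-4,-1,7.5,0,0],[-6,-4.5,7.5,0,0],[-5.5,-8.5,7.5,0,0],[-5,-12,7.5,0,0],[-4,-15.5,7.5,0,0],[-3.5,-17.7,7.5,0,0],[-3.5,-17.7,7.5,0,0],[-3.5,-17.7,7.5,0,0]]'; python3 - <<'E'
from rig import cams
from h import *
c=cams.capture("scene")
cv2.imwrite('pics/c4.png',cv2.resize(c['image'][40:240,80:300],(660,600)))
E
```

```text
time_s: 8.12
position: [0.4367, -0.2267, 0.2623]
tcp_rot: [[0.957, 0.289, -0.0], [0.289, -0.957, 0.001], [-0.0, -0.001, -1.0]]
force: [-0.4, 0.6, -0.1]
opening: 0.005
grasp_force: 0.0
```

View pics/c4.png

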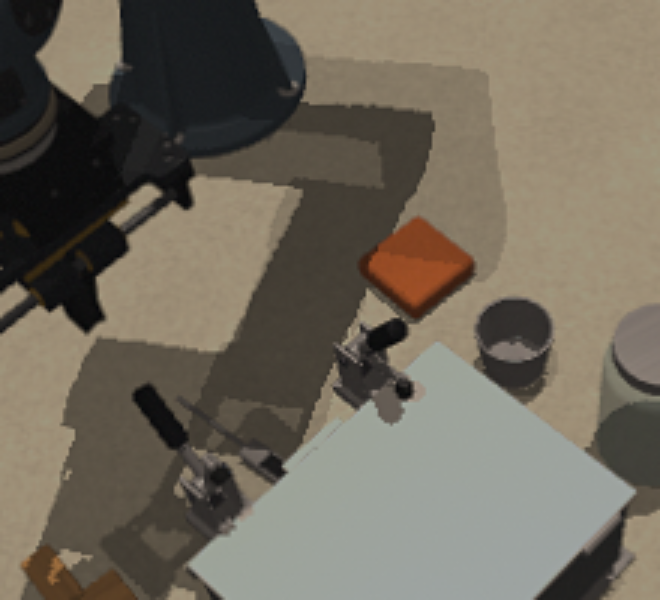

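The left lever at (385,335) has flipped over, with its arm on the lid at (403,388). The right lever at (150,395) is still open, and the fingertips at (92,325) are behind it. Same push on the right.

```bash
python3 -m inch '[[0,0,-3,0,0],[0,0,-6,0,0],[0,0,-7.5,0,0],[0.9,0.3,-7.5,0,0],[1.6,0.5,-7.5,0,0],[2.2,0.7,-7.5,0,0],[2.8,0.8,-7.5,0,0],[3.3,1,-7.5,0,0],[3.8,1.15,-7.5,0,0],[4.3,1.3,-7.5,0,0]]'; python3 -m inch '[[0.5,0.15,0,0,0],[1,0.3,0,0,0],[1.5,0.45,0,0,0],[2,0.6,0,0,0],[2.5,0.75,0,0,0],[2.9,0.9,0,0,0],[3.3,1,0,0,0],[3.7,1.1,0,0,0]]'; python3 -m inch '[[-1,-0.3,3,0,0],[-2,-0.6,6,0,0],[-3.5,-1,10,0,0],[-6.5,-3,12,0,0],[-9.5,-6,12,0,0],[-12,-9,12,0,0],[-12,-11,12,0,0],[-12,-11,12,0,0]]'; python3 - <<'E'
from rig import cams
from h import *
c=cams.capture("scene");t=cams.capture("top")
o=np.zeros((400,800,3),np.uint8);o[:,:400]=cv2.resize(c['image'][105:305,105:305],(400,400));o[:340,400:]=cv2.resize(t['image'][125:295,185:385],(400,340))
cv2.imwrite('pics/c5.png',o)
E
```

```text
time_s: 9.0
position: [0.481, -0.2126, 0.1884]
tcp_rot: [[0.957, 0.292, 0.002], [0.292, -0.957, -0.001], [0.002, 0.002, -1.0]]
force: [-1.6, -1.1, 0.5]
opening: 0.002
grasp_force: 0.7
time_s: 9.67
position: [0.5171, -0.2015, 0.1875]
tcp_rot: [[0.957, 0.291, 0.0], [0.291, -0.957, 0.0], [0.0, -0.0, -1.0]]
force: [-0.6, -0.7, -0.4]
opening: 0.012
grasp_force: 0.0
time_s: 10.33
position: [0.396, -0.316, 0.3083]
tcp_rot: [[0.958, 0.286, 0.002], [0.286, -0.958, -0.004], [0.001, 0.004, -1.0]]
force: [1.1, -0.5, 1.5]
opening: 0.004
grasp_force: 0.0
```

View pics/c5.png

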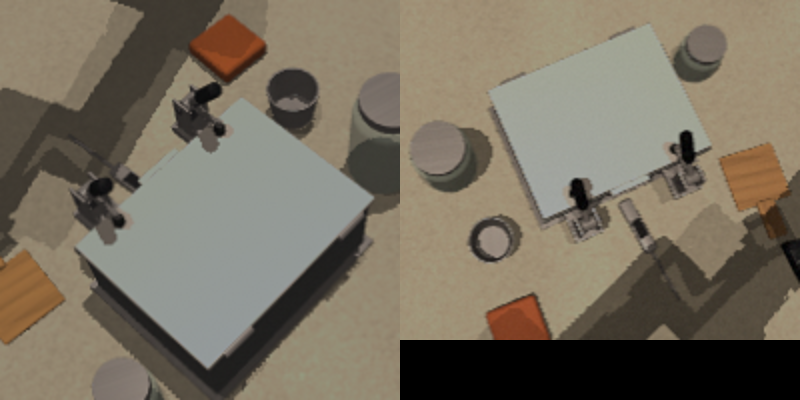

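Both levers now lean over the lid (top half: grips at (580,193) and (685,147)), with both arms down on it. The lid is shut and the loose things stand where they were.

```bash
python3 -c "
from rig import bot
print(bot.hand_in())"
```

```text
the job is handed in; nothing more can be done
None
```

The lid was pushed down gently until shut, both toggle clamps were then snapped over onto it, and the job was handed in at about 10.5 s with the arm clear and the loose things where they stood.

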